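# Power up the garage bench in order

### The arm

A 6-joint arm with a two-finger parallel gripper is mounted at the origin on the work surface. World frame = base frame: x ahead of the robot, y to its left, z up, the work surface at z = 0. Lengths are in m, angles in rad, forces in N, time in s.
With the tool pointing down it reaches from about 0.35 to 0.85 m from the base axis. Payload 8.1 kg.
Tool frame: the origin (TCP) lies between the finger pads; the fingertips stand 25 mm ahead of it and the grasp point (between the pads) lies 6 mm ahead of it; z points along the fingers, y is the line along which they close (so a half turn about z gives the same grasp; the last joint's range is limited). The gripper opens to 93 mm and grips with 3 to 60 N. Pads are 15 mm wide; open, the fingers measure 128 mm over their backs; the gripper's body (75 mm by 188 mm) begins 65 mm behind the grasp point.
Start: joints at [-1.189, 0.13, 1.488, -0, 1.523, -0.085], TCP at [0.27, -0.536, 0.244] pointing down, gripper open.
Joint ranges: [-2.96, 2.96], [-0.89, 2.26], [0.02, 2.5], [-1.34, 4.48], [0, 2.73], [-2.66, 2.66]. Speed limits (rad/s): [2.39, 2.39, 2.79, 3.14, 3.14, 3.14].

### API

Orientations are given as a rotation vector (axis times angle).
In Python, from plant import robot gives the robot as it stands.
- The arm moves only by the tool arm_command, never from a script. Its argument "increments" is text: rows parted by semicolons, each of 5 numbers parted by spaces: the closure, from 0 (fully open) to 1 (shut), then the shift along the tool's x, y, z in mm, then the turn about the tool's z in rad. A call has 1 to 5 rows; each row is the pose to reach, as a shift and turn from the pose commanded when the call began, along the tool's axes at that moment; what a row does not reach only later rows make up. A row lasts 1/10 s, in which the tool goes at most 50 mm and 8.59 degrees, less where a joint would pass 70% of its speed; a pose out of reach is approached as far as the arm can. A call with a gripper value outside its range is refused whole. The fingers move at their own pace and stop on an object; "grip_force" is the grip in N (left out, the last holds). Time passes only in rows, so rows that repeat a pose let the fingers close. It gives the time, the measured TCP pose, the force, the opening and the grip force at its end, in the units of the state.
- robot.read_state(): the state, without advancing time (a new reading comes with each control period).
- robot.read_camera(name): name is "scene" or "top"; returns the picture (384x512x3 uint8, blue, green, red); there is no depth.
- robot.camera_model(name): a dict with "fx", "fy", "cx", "cy" (pixels), "eye" and "rotation" of the camera in the world. Camera axes: x right, y down, z forward; pixel columns grow to the right and rows downward; lengths in m; the calibration is good to about 2 mm. A picture is of the moment at which its call begins. camera_model takes no time and is no camera call.
- robot.close_job(): hands the job in; it is judged then, once.
The state is a dict: "t": time; "q": joint angles; "dq": joint speeds; "joint_torque": joint torques, N m; "tool_pos": TCP position; "orientation": TCP orientation; "force": force on the tool from outside, world axes, zero at the start; "wrist_torque": the same for the moment, N m; "opening": finger opening in m; "gripper_force": force on a finger pad.
Only numpy, scipy, OpenCV 4.12 (cv2) and the standard library are available. Lean on these libraries where they do the work, as an engineer would, in place of code of your own. Each camera call takes 0.05 s, during which the arm holds its last target. There are 200 camera calls.

### The job

Power up the garage bench: with a fingertip, lightly press in the large round main button on the power distribution box, then the square button on the battery charger, then the long bar button on the loose cordless work lamp, letting go of each one (it stays in) before going on to the next. Press the lamp where it stands, without lifting or shoving it. Leave the small round test button on the power box alone, disturb none of the other things on the bench, and press no harder than 20 N anywhere.

Things in the scene. Friction and masses are not known exactly. Their poses are not given: they have to be found in the camera images.
- power_box: Black power distribution box, fixed to the bench, 160 (x) x 120 (y) x 70 (z) mm, flat top, round socket outlets on its two long sides. Origin: centre of its underside. On top: the large round main button at x -40, y 0 mm, and the small round test button at x +45, y -20 mm. Its place, and a yaw of up to 0.5 rad, vary; the three devices swap places.
- main_button (a joint): The main button of the power box, diameter 38 mm. White, with a springy rubber cap: 0 = out (top 16 mm above the case), 0.007 m = fully in (top 9 mm above it once let go); counts as in above 0.005. Pressed down, the cap gives some 1.5 mm, at about 3 N the button slides in 7 mm to a stop, then only the cap gives (2 N per mm, 8 mm at most). Let go, it stays in. The value leaves out the cap's give.
- main_button_top (a point): Centre of the top face of the main button (on its cap, moves down with it). 86 mm above the bench when out.
- test_button (a joint): The test button of the power box, diameter 18 mm, white, sprung: 0 = out (6 mm above the case), 0.004 m = pressed. Must stay out.
- test_button_top (a point): Centre of the top face of the test button.
- charger: Black battery charger, fixed to the bench, 140 (x) x 100 (y) x 60 (z) mm, with a grey battery pack (60 x 72 mm, its top 96 mm above the bench, fixed) docked on top at x +6 to +66 mm. Origin: centre of its underside. Its only button is on top at x -35, y 0 mm.
- charger_button (a joint): The square button of the charger, 30 x 30 mm. White, with a springy rubber cap: 0 = out (top 16 mm above the case), 0.007 m = fully in (top 9 mm above it once let go); counts as in above 0.005. Pressed down, the cap gives some 1.5 mm, at about 3 N the button slides in 7 mm to a stop, then only the cap gives (2 N per mm, 8 mm at most). Let go, it stays in. The value leaves out the cap's give.
- charger_button_top (a point): Centre of the top face of the charger's button. 76 mm above the bench when out.
- lamp: Cordless work lamp, a black case lying loose on the bench, 110 (x) x 66 (y) x 50 (z) mm, about 0.6 kg. Round lens on its -x end, steel hoop handle across its +x end (at x +45 mm, its top 76 mm above the bench). Origin: centre of its underside. Its only button is on top at x -15, y 0 mm.
- lamp_button (a joint): Long bar button, 16 (lamp x) x 50 (y) mm. White, with a springy rubber cap: 0 = out (top 16 mm above the case), 0.007 m = fully in (top 9 mm above it once let go); counts as in above 0.005. Pressed down, the cap gives some 1.5 mm, at about 3 N the button slides in 7 mm to a stop, then only the cap gives (2 N per mm, 8 mm at most). Let go, it stays in. The value leaves out the cap's give.
- lamp_button_top (a point): Centre of the top face of the lamp's button. 66 mm above the bench when out.
- tin: Loose tin can, diameter 72, height 85 mm. Origin: centre of its underside. A bystander.
- mug: Loose white mug, diameter 76, height 85 mm, handle on its +y side. Origin: centre of its underside. A bystander.
- wrench: Loose steel wrench lying flat on the far side of the bench. A bystander.

How it is judged:
On the way, in this order (a step that is already met when the one before it is completed fails the run):
1. the main button on the power box is in (more than 5 of its 7 mm) and let go (value of joint main_button above 0.005 m and contact force between the fingers and power_box below 0.1 N), for 0.1 s.
2. the charger's button is in (more than 5 of its 7 mm) and let go (value of joint charger_button above 0.005 m and contact force between the fingers and charger below 0.1 N), for 0.1 s.
3. the lamp's button is in (more than 5 of its 7 mm) and let go (value of joint lamp_button above 0.005 m and contact force between the fingers and lamp below 0.1 N), for 0.1 s.
At the end, for the whole second after the job is handed in: The main, charger and lamp buttons are each in by more than 5 of their 7 mm, the test button is out (less than 2 mm in), the lamp stands still and upright within 25 mm of where it started, and the tin, mug and wrench lie within 20 mm of where they started (value of joint each of main_button, charger_button, lamp_button above 0.005 m and value of joint test_button below 0.002 m and distance of lamp from where it was at the start of the episode below 0.025 m and angle between lamp's own z axis and vertical below 0.1 rad and linear speed of lamp below 0.02 m/s and distance of each of tin, mug, wrench from where it was at the start of the episode below 0.02 m); the robot touches nothing.
It fails at once if a button is pressed (over 3 mm) out of turn: the charger's before the main button is in, or the lamp's before the charger's is in ((value of joint charger_button above 0.003 m and value of joint main_button below 0.005 m) or (value of joint lamp_button above 0.003 m and value of joint charger_button below 0.005 m)).
It fails at once if the test button is pressed (over 2 mm) (value of joint test_button above 0.002 m).
It fails at once if a device is pressed or struck harder than 20 N (contact force between any of the fingers, the arm and power_box above 20 N or contact force between any of the fingers, the arm and charger above 20 N or contact force between any of the fingers, the arm and lamp above 20 N).
It fails at once if the lamp is lifted (over 10 mm), tipped (over 0.2 rad) or shoved (over 25 mm) (height (world z) of lamp above 0.01 m or angle between lamp's own z axis and vertical above 0.2 rad or distance of lamp from where it was at the start of the episode above 0.025 m).
It fails at once if the tin, mug or wrench is moved over 20 mm (distance of any of tin, mug, wrench from where it was at the start of the episode above 0.02 m).
It also fails if it takes over 54 s, if anything falls off the work surface, if the arm or the gripper's body presses on something with over 40 N, if the wrist force passes 120 N, or if a joint passes its speed limit or range.

## Working session

There is one attempt and no reset: what is moved stays moved. The work goes in short steps, Python scripts to look and compute and a tool call to move; the robot and the scene stay as the last step left them, time stands still between calls to the robot, and variables do not carry over. Pictures are saved under pics/ and viewed, at most 10 in all, crops included, and the job is handed in when it is done.

Besides the shell and the picture viewer there is one more tool, called after ">>>" as name(argument=value, ...) on one line, values as JSON. arm_command: Moves the arm, as the interface text tells. Its arguments: {"type":"object","properties":{"increments":{"type":"string"},"grip_force":{"type":"number"}},"required":["increments"]}

```bash
mkdir -p pics; ls; python3 - <<'E'
from plant import robot
import cv2
for n in("top","scene"):
    cv2.imwrite(f"pics/{n}0.png",robot.read_camera(n)); print(n,robot.camera_model(n))
print(robot.read_state())
E
```

```text
pics
top {'fx': 377.6106172854417, 'fy': 377.6106172854417, 'cx': 257.7658777522087, 'cy': 193.4422977332172, 'eye': array([0.43928422, 0.00604042, 0.87289905]), 'rotation': array([-2.15115945,  2.14753559, -0.18263523])}
scene {'fx': 403.97956519920547, 'fy': 403.97956519920547, 'cx': 256.91233406798995, 'cy': 193.6772396113723, 'eye': array([1.27362184, 0.04139111, 0.59426294]), 'rotation': array([-1.60058399, -1.72751559,  0.87130787])}
{'t': 0.1, 'q': array([-1.18938346e+00,  1.31103819e-01,  1.48917391e+00, -1.53916104e-05,
        1.52300880e+00, -8.53899904e-02]), 'dq': array([-0.00223485, -0.00220567, -0.00200076, -0.00025198, -0.00052828,
       -0.00090353]), 'joint_torque': array([ 7.89116893e-04, -5.61343074e+01, -4.93092942e+01,  7.70105445e-02,
        2.92280334e-02, -1.95951850e-05]), 'tool_pos': array([ 0.26986145, -0.53535008,  0.24267952]), 'orientation': array([-3.05478133e+00, -7.26227031e-01,  4.16046269e-04]), 'force': array([0.80435402, 0.45148385, 0.15504154]), 'wrist_torque': array([-0.00073227,  0.00856736, -0.00198416]), 'gripper_force': 0.0, 'opening': 0.09274521839046085}
```

View pics/top0.png

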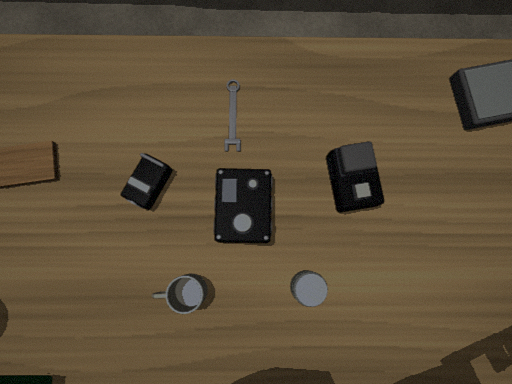

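View pics/scene0.png

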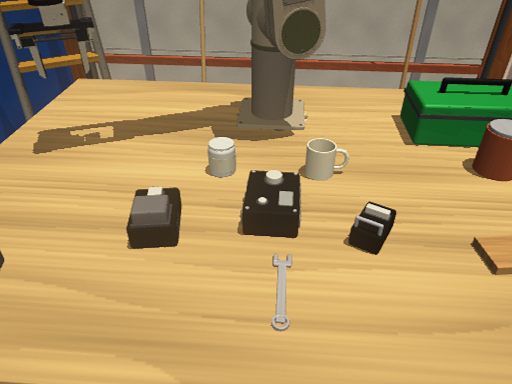

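The top view shows the power box in the centre, with the main button at (242,223) and the test button at (253,184). The charger is on the right, its button at (363,190), and the lamp on the left, its button at (138,185). The scene view shows the same buttons at about (274,177), (155,191) and (377,211).

```bash
cat > h.py <<'E'
import cv2,numpy as np
from plant import robot
from scipy.spatial.transform import Rotation as R
def ray(n,uv):
    m=robot.camera_model(n); d=R.from_rotvec(m["rotation"]).apply([(uv[0]-m["cx"])/m["fx"],(uv[1]-m["cy"])/m["fy"],1])
    return m["eye"],d
def plane(n,uv,z):
    e,d=ray(n,uv); return e+d*(z-e[2])/d[2]
def tri(a,b):
    (e,d),(f,g)=ray("top",a),ray("scene",b)
    s=np.linalg.lstsq(np.c_[d,-g],f-e,rcond=None)[0]; p,q=e+d*s[0],f+g*s[1]
    return (p+q)/2,np.linalg.norm(p-q)
def blob(im,seed,w=20,rel=.72):
    """centroid of the bright region around the seed"""
    g=cv2.cvtColor(im,cv2.COLOR_BGR2GRAY); ref=np.median(g[seed[1]-1:seed[1]+2,seed[0]-1:seed[0]+2])
    hsv=cv2.cvtColor(im,cv2.COLOR_BGR2HSV)
    m=((g>rel*ref)&(hsv[...,1]<70)).astype(np.uint8)
    _,l,s,c=cv2.connectedComponentsWithStats(m,connectivity=4); k=l[seed[1],seed[0]]
    (c2,wh,a)=cv2.minAreaRect(np.argwhere(l==k)[:,::-1].astype(np.float32))
    return c[k],s[k],c2,wh,a
def aim(p):
    """shift in tool axes (mm) for fingertips to be at p"""
    s=robot.read_state(); r=R.from_rotvec(s["orientation"]); tip=s["tool_pos"]+r.apply([0,0,.025])
    return r.inv().apply(np.array(p)-tip)*1000
E
python3 - <<'E'
from h import *
t,s=cv2.imread("pics/top0.png"),cv2.imread("pics/scene0.png")
for n,a,b,z in(("main",(242,223),(274,177),.086),("test",(253,184),(263,201),.076),("charger",(363,190),(155,191),.076),("lamp",(138,185),(377,211),.066)):
    A,B=blob(t,a),blob(s,b)
    print(n,A[0].round(1),A[1],np.round(A[3],1),round(A[4]),"|",B[0].round(1),B[1])
    print("  plane",plane("top",A[0],z).round(4),plane("scene",B[0],z).round(4),"tri",tri(A[0],B[0]))
    for u in "1":print("  aim",aim(plane("top",A[0],z)).round(1))
st=robot.read_state();print(R.from_rotvec(st["orientation"]).as_matrix().round(3))
E
```

```text
main [241.9 222.2] [234 214  17  17 239] [16. 16.] 90 | [273.7 174.1] [266 170  16   9 117]
  plane [0.4999 0.026  0.086 ] [0.5013 0.026  0.086 ] tri (array([0.50001589, 0.02597883, 0.08514452]), np.float64(3.714435208247567e-05))
  aim [ 458.1 -397.5  132.4]
test [252.1 183.1] [249 180   7   7  43] [6. 6.] 90 | [262.2 199.4] [258 197   9   6  35]
  plane [0.5846 0.005  0.076 ] [0.586  0.0052 0.076 ] tri (array([0.58477615, 0.00503307, 0.0750731 ]), np.float64(0.00011404367567806243))
  aim [ 524.2 -340.6  142.3]
charger [362.4 189.9] [355 183  16  15 177] [13.5 13.1] 79 | [154.4 190.5] [147 187  15   8 108]
  plane [ 0.5705 -0.232   0.076 ] [ 0.5726 -0.2325  0.076 ] tri (array([ 0.57084931, -0.23278665,  0.07459458]), np.float64(0.0007685336526010626))
  aim [ 405.  -135.3  142. ]
lamp [138.4 184.3] [128 177  22  16 155] [22.   6.9] 28 | [377.6 210.8] [365 203  26  17 243]
  plane [0.5831 0.2505 0.066 ] [0.5929 0.2486 0.066 ] tri (array([0.58418545, 0.25186587, 0.05941074]), np.float64(0.0012978855473059444))
  aim [ 633.4 -560.6  152.7]
[[ 0.893  0.45  -0.001]
 [ 0.45  -0.893  0.002]
 [ 0.    -0.002 -1.   ]]
```

Main-to-test spacing comes out at 87.2 mm against 87.3 mm expected, and heights agree to about 1 mm. The scene blob for the lamp takes in its side, so I'll use the top-view plane point for it. Next I close the fingers and travel high to the main button.

>>> arm_command(increments="1 40 -35 0 0; 1 80 -70 0 0; 1 115 -100 0 0; 1 150 -130 0 0; 1 185 -160 0 0", grip_force=5)

```text
t: 0.6
tool_pos: [0.3634, -0.3076, 0.2432]
orientation: [-3.056, -0.726, 0.0]
force: [1.4, -0.7, -0.1]
opening: 0.0576
gripper_force: 0.0
```

>>> arm_command(increments="1 35 -30 0 0; 1 70 -60 0 0; 1 105 -90 0 0; 1 140 -120 0 0; 1 175 -150 0 0")

```text
t: 1.1
tool_pos: [0.4522, -0.0951, 0.2435]
orientation: [-3.056, -0.726, 0.0]
force: [0.5, -0.6, -0.4]
opening: 0.0174
gripper_force: 0.0
```

```bash
python3 - <<'E'
from h import *
s=robot.read_state();print(s["t"],s["tool_pos"],s["opening"],s["force"],aim([.5,.026,.086]).round(1))
E
```

```text
1.1 [ 0.45216787 -0.09505572  0.24345228] 0.017419381079068978 [ 0.53309766 -0.60960138 -0.38602914] [ 97.2 -86.6 132.4]
```

>>> arm_command(increments="1 33 -29 0 0; 1 66 -58 0 0; 1 98 -87 0 0; 1 98 -87 40 0; 1 98 -87 80 0")

```text
t: 1.6
tool_pos: [0.5016, 0.0265, 0.1637]
orientation: [3.054, 0.731, 0.005]
force: [-0.2, 0.2, -0.7]
opening: 0.0006
gripper_force: 0.0
```

>>> arm_command(increments="1 0 0 20 0; 1 0 0 35 0; 1 0 0 35 0; 1 0 0 35 0")

```text
t: 2.0
tool_pos: [0.5008, 0.0247, 0.1294]
orientation: [3.056, 0.726, 0.001]
force: [0.3, 0.0, -0.4]
opening: 0.0003
gripper_force: 0.0
```

```bash
python3 - <<'E'
from h import *
s=robot.read_state();print(s["t"],s["tool_pos"],s["opening"],s["force"],aim([.5,.026,.086]).round(1))
cv2.imwrite("pics/a.png",cv2.resize(np.hstack([robot.read_camera("scene")[120:270,180:380],robot.read_camera("top")[120:270,150:350]]),None,fx=2,fy=2))
E
```

```text
2.0 [0.50078986 0.02468803 0.12938754] 0.0003344785654864462 [ 0.25874745  0.03586663 -0.4365132 ] [-0.1 -1.5 18.4]
```

View pics/a.png

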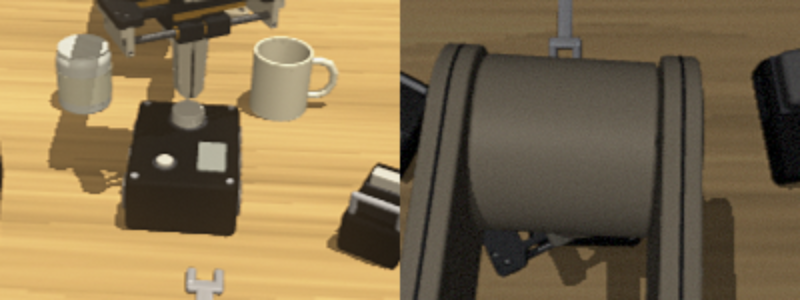

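The closed fingers are right above the main button (scene crop, about (188,105)), well clear of the tin and mug. Pressing gently, about 10 mm past contact.

>>> arm_command(increments="1 0 -1 14 0; 1 0 -1 18 0; 1 0 -1 21 0; 1 0 -1 24 0; 1 0 -1 26 0")

```text
t: 2.6
tool_pos: [0.4998, 0.0257, 0.1025]
orientation: [-3.056, -0.727, 0.0]
force: [-1.8, 0.9, 2.5]
opening: 0.0005
gripper_force: 1.9
```

>>> arm_command(increments="1 0 0 1 0; 1 0 0 2 0; 1 0 0 3 0; 1 0 0 3 0")

```text
t: 3.0
tool_pos: [0.4998, 0.0258, 0.1001]
orientation: [-3.056, -0.727, 0.0]
force: [-4.4, 0.0, 7.5]
opening: 0.0006
gripper_force: 4.1
```

7.5 N at 10.7 mm travel is 7 mm of slide plus 3.7 mm of cap, so the button is in. Retreat.

>>> arm_command(increments="1 0 0 -5 0; 1 0 0 -20 0; 1 0 0 -50 0; 1 0 0 -80 0; 1 0 0 -80 0")

```text
t: 3.5
tool_pos: [0.5029, 0.0256, 0.1855]
orientation: [3.054, 0.726, 0.013]
force: [-0.2, -0.9, 0.3]
opening: 0.0003
gripper_force: 0.0
```

```bash
python3 - <<'E'
from h import *
s=robot.read_state();print(s["t"],s["tool_pos"],s["force"],aim([.5707,-.2322,.076]).round(1))
E
```

```text
3.5 [0.50293475 0.02558943 0.18550697] [-0.23883013 -0.90360128  0.34333397] [-56.3 260.2  85.2]
```

>>> arm_command(increments="1 -10 45 0 0; 1 -20 90 0 0; 1 -30 135 0 0; 1 -40 180 0 0; 1 -48 220 0 0")

```text
t: 4.0
tool_pos: [0.5561, -0.1946, 0.1795]
orientation: [3.056, 0.726, -0.0]
force: [-0.3, -0.4, 0.3]
opening: 0.0003
gripper_force: 0.0
```

>>> arm_command(increments="1 -8 40 0 0; 1 -8 40 20 0; 1 -8 40 40 0; 1 -8 40 60 0; 1 -8 40 60 0")

```text
t: 4.5
tool_pos: [0.5645, -0.2307, 0.1158]
orientation: [-3.052, -0.725, 0.008]
force: [-0.4, -0.0, 0.0]
opening: 0.0006
gripper_force: 0.0
```

```bash
python3 - <<'E'
from h import *
s=robot.read_state();print(s["t"],s["tool_pos"],s["force"],aim([.5707,-.2322,.076]).round(1))
t=robot.read_camera("top"); cv2.imwrite("pics/b.png",cv2.resize(np.hstack([robot.read_camera("scene")[120:270,80:280],t[120:270,270:470]]),None,fx=2,fy=2))
E
```

```text
4.5 [ 0.56453329 -0.23066327  0.11575843] [-0.36255599 -0.02615997  0.04034636] [ 5.   4.4 14.7]
```

View pics/b.png

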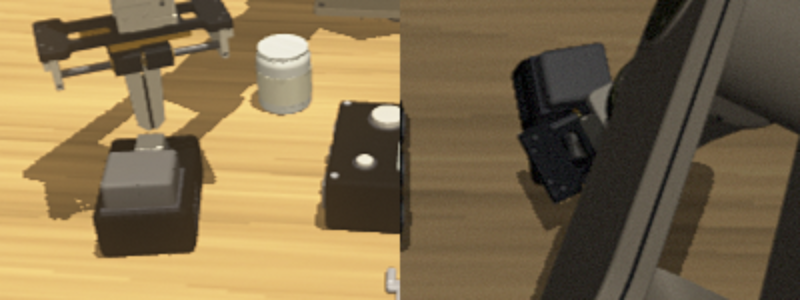

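The fingers hover over the charger's square button (scene crop, about (150,140)), clear of the pack, and the main button shows as lowered. I'll let the arm settle, then refine the aim.

>>> arm_command(increments="1 0 0 0 0; 1 0 0 0 0")

```text
t: 4.8
tool_pos: [0.5678, -0.232, 0.1213]
orientation: [3.055, 0.727, 0.003]
force: [0.1, -0.5, -0.3]
opening: 0.0004
gripper_force: 0.0
```

```bash
python3 - <<'E'
from h import *
s=robot.read_state();print(s["t"],s["tool_pos"],s["force"],aim([.5707,-.2322,.076]).round(1))
E
```

```text
4.8 [ 0.56782039 -0.23196047  0.1213357 ] [ 0.1278842  -0.48922009 -0.27513121] [ 2.4  1.4 20.3]
```

Contact is about 20 mm below, and the target is 30 mm in stages.

>>> arm_command(increments="1 2 1 10 0; 1 2 1 17 0; 1 2 1 20 0; 1 2 1 23 0; 1 2 1 25 0")

```text
t: 5.3
tool_pos: [0.5689, -0.2314, 0.0943]
orientation: [-3.056, -0.727, 0.001]
force: [-0.8, 1.1, 2.1]
opening: 0.0007
gripper_force: 1.2
```

>>> arm_command(increments="1 0 0 1 0; 1 0 0 2 0; 1 0 0 3 0; 1 0 0 4 0; 1 0 0 4 0")

```text
t: 5.8
tool_pos: [0.5691, -0.2316, 0.091]
orientation: [-3.056, -0.727, 0.0]
force: [-2.9, 2.3, 7.2]
opening: 0.0002
gripper_force: 3.3
```

7.2 N at 10 mm travel means it's in. Retreat high.

>>> arm_command(increments="1 0 0 -5 0; 1 0 0 -20 0; 1 0 0 -50 0; 1 0 0 -90 0; 1 0 0 -90 0")

```text
t: 6.3
tool_pos: [0.5727, -0.2335, 0.189]
orientation: [3.049, 0.725, 0.014]
force: [1.4, 0.2, 1.1]
opening: 0.0006
gripper_force: 0.0
```

>>> arm_command(increments="1 0 0 0 0")

```text
t: 6.4
tool_pos: [0.5704, -0.2324, 0.1834]
orientation: [3.054, 0.726, 0.005]
force: [-0.1, -0.6, -0.4]
opening: 0.0004
gripper_force: 0.0
```

```bash
python3 - <<'E'
from h import *
t=robot.read_camera("top");cv2.imwrite("pics/c.png",t)
A=blob(t,(138,185));print(A); p=plane("top",A[0],.066)
s=robot.read_state();print(p,s["t"],s["tool_pos"],s["force"],aim(p).round(1))
E
```

```text
(array([138.35714286, 184.23376623]), array([128, 177,  22,  16, 154], dtype=int32), (138.1824493408203, 184.15541076660156), (21.99072265625, 6.862353324890137), 27.897274017333984)
[0.58313662 0.25054374 0.066     ] 6.45 [ 0.56939882 -0.23186281  0.18142886] [-0.63296146 -0.71966056 -0.11926506] [ 229.2 -424.8   90.1]
```

>>> arm_command(increments="1 20 -40 0 0; 1 42 -80 0 0; 1 64 -120 0 0; 1 86 -160 0 0; 1 108 -200 0 0")

```text
t: 6.95
tool_pos: [0.5744, -0.0027, 0.179]
orientation: [-3.056, -0.726, 0.004]
force: [0.5, -0.3, 0.1]
opening: 0.0004
gripper_force: 0.0
```

>>> arm_command(increments="1 22 -40 0 0; 1 44 -80 0 0; 1 66 -120 0 0; 1 88 -160 0 0; 1 108 -200 0 0")

```text
t: 7.45
tool_pos: [0.581, 0.2244, 0.1789]
orientation: [3.056, 0.727, -0.004]
force: [0.5, -0.7, 0.7]
opening: 0.0007
gripper_force: 0.0
```

>>> arm_command(increments="1 13 -25 0 0; 1 13 -25 20 0; 1 13 -25 40 0; 1 13 -25 65 0; 1 13 -25 65 0")

```text
t: 7.95
tool_pos: [0.5786, 0.2497, 0.1096]
orientation: [3.055, 0.727, -0.016]
force: [-0.9, 0.0, -0.4]
opening: 0.0005
gripper_force: 0.0
```

>>> arm_command(increments="1 0 0 0 0; 1 0 0 0 0; 1 0 0 0 0")

```text
t: 8.25
tool_pos: [0.5834, 0.2512, 0.1174]
orientation: [-3.056, -0.726, -0.004]
force: [0.5, 0.1, 0.1]
opening: 0.0003
gripper_force: 0.0
```

```bash
python3 - <<'E'
from h import *
s=robot.read_state();print(s["t"],s["tool_pos"],s["force"],aim([.5831,.2505,.066]).round(1))
cv2.imwrite("pics/d.png",cv2.resize(robot.read_camera("scene")[120:320,280:480],None,fx=3,fy=3))
E
```

```text
8.25 [0.58340515 0.25116068 0.11738913] [0.50823189 0.1159078  0.11819228] [-0.7  0.4 26.4]
```

View pics/d.png

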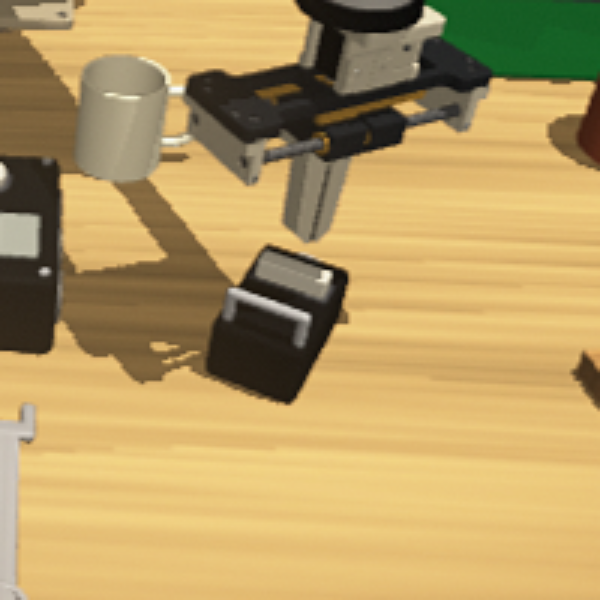

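The tips hang just above the lamp button: tips at about (384,198) in the full image, button at about (378,211). I'll check that sideways offset numerically.

```bash
python3 - <<'E'
from h import *
m=robot.camera_model("scene");r=R.from_rotvec(m["rotation"])
def pr(p):
    c=r.inv().apply(np.array(p)-m["eye"]);return (m["fx"]*c[0]/c[2]+m["cx"]).round(1),(m["fy"]*c[1]/c[2]+m["cy"]).round(1)
print("tip",pr([.5834,.2512,.0924]),"button",pr([.5831,.2505,.066]))
s=cv2.imread("pics/scene0.png");print(blob(s,(377,211),rel=.85))
E
```

```text
tip (np.float64(380.4), np.float64(198.1)) button (np.float64(377.7), np.float64(208.0))
(array([377.45089286, 210.62053571]), array([366, 203,  25,  16, 224], dtype=int32), (377.45001220703125, 210.6500244140625), (24.66576385498047, 9.17060375213623), 18.434946060180664)
```

Projection and observation agree to within a few mm, which the 50 mm bar tolerates. Pressing the lamp: contact at 26 mm, target about 36 mm.

>>> arm_command(increments="1 -1 0 12 0; 1 -1 0 20 0; 1 -1 0 25 0; 1 -1 0 28 0; 1 -1 0 31 0")

```text
t: 8.8
tool_pos: [0.5813, 0.2504, 0.0843]
orientation: [3.056, 0.727, -0.001]
force: [-0.5, 0.7, 2.0]
opening: 0.0003
gripper_force: 1.2
```

>>> arm_command(increments="1 0 0 1 0; 1 0 0 2 0; 1 0 0 3 0; 1 0 0 4 0; 1 0 0 4 0")

```text
t: 9.3
tool_pos: [0.5816, 0.2505, 0.0812]
orientation: [3.056, 0.727, 0.0]
force: [-2.4, -2.3, 5.8]
opening: 0.0001
gripper_force: 3.2
```

5.8 N at 9.8 mm travel means it's in. Retreat and check.

>>> arm_command(increments="1 0 0 -5 0; 1 0 0 -20 0; 1 0 0 -50 0; 1 0 0 -90 0; 1 0 0 -90 0")

```text
t: 9.8
tool_pos: [0.5853, 0.2519, 0.1791]
orientation: [-3.055, -0.726, -0.018]
force: [0.2, -0.2, 1.0]
opening: 0.0007
gripper_force: 0.0
```

>>> arm_command(increments="1 0 0 0 0; 1 0 0 -20 0; 1 0 0 -20 0; 1 0 0 -20 0")

```text
t: 10.2
tool_pos: [0.5814, 0.2505, 0.19]
orientation: [3.056, 0.727, -0.0]
force: [-1.1, -0.7, 0.4]
opening: 0.0004
gripper_force: 0.0
```

```bash
python3 - <<'E'
from h import *
s=robot.read_state();print(s["t"],s["tool_pos"],s["force"])
a,b=cv2.imread("pics/scene0.png")[150:270,110:410],robot.read_camera("scene")[150:270,110:410]
cv2.imwrite("pics/e.png",cv2.resize(np.vstack([a,b]),None,fx=2.4,fy=2.4))
E
```

```text
10.2 [0.58140649 0.25048161 0.18997571] [-1.05443864 -0.65737617  0.36996186]
```

View pics/e.png

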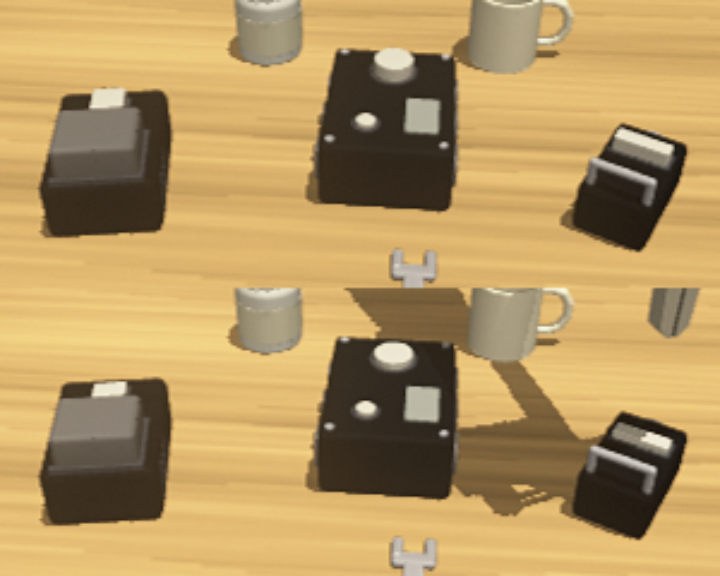

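The before/after comparison shows all three buttons lowered (main at about (393,355), charger (110,388), lamp (643,437) in the lower half). The test button, lamp case and bystanders haven't moved.

```bash
python3 -c "
from plant import robot
print(robot.close_job())"
```

```text
the job is handed in; nothing more can be done
None
```

I pressed the main, charger and lamp buttons in order, each with under 8 N at the readings taken while pressing, and handed the job in at about 10 s; the last picture shows all three in and nothing else moved, but no verdict was returned.

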